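# Close the notched stop of a rack cradle onto a tube rack

### The job

Clamp the tube rack into its cradle: squeeze the sliding stop's release lever against the post and, keeping it squeezed, slide the stop up so that it pushes the rack fully home and square against the end wall. Then let the stop latch in the closest notch that holds the rack there, with less than one notch of play and the pawl fully down between the teeth. Go gently: do not press hard on the rack, do not force the pawl against the teeth, and leave the dropper bottle and the small carton beside the cradle alone.

Things in the scene. Friction and masses are not known exactly. Their poses are not given: they have to be found in the camera images.
- cradle: Fixed aluminium deck 300 (x) x 130 (y) x 30 mm; origin: centre of its underside on the worktop, z up. x points along the slide towards the upright end wall (inner face at x = +138 mm, 12 mm thick, top 82 mm above the worktop). A steel toothed strip lies in a groove along its middle, below the deck's top; at the start the stop is parked behind the first tooth, where there are no teeth.
- teeth_start (a point): Nominal start of the first of 5 square teeth on the strip: cradle x = -13 mm, tooth-top height 28 mm; axes as the cradle's. Teeth are 6 mm long, pitch 15 mm, so notches are 9 mm; no teeth after the fifth. The strip is screwed on through slots and really sits up to 7 mm either way along x, unmeasured: find the notch by feel or by seeing lever or pawl drop.
- stop (a joint): Travel of the sliding stop along the cradle's +x, 0 to 0.105 m, about 3.5 N friction. At value q the stop's origin is at cradle x = -94 mm + q and the front of its pusher plate at x = -14 mm + q; with the rack home the plate touches it at q = 0.090 m.
- stop_grip (a point): Point on the stop between grip post and lever, at the stop's origin in x, 105 mm above the worktop; axes as the cradle's. Black post and lever, 22 mm wide (y). Post: fixed, outer face 15 mm behind (-x), top at 122 mm. Lever: on the +x side, leaning away; pair 46 mm across here when released (50 at top), 30 when squeezed. Body below reaches 70 mm, pusher plate 88 mm above the worktop.
- lever (a joint): Release lever, rad: 0 released, pawl fully down; 0.23 fully squeezed towards the post. A spring returns it (4 N at the grip when squeezed). 0.12 to 0.16 with the pawl on top of a tooth; clear of the teeth above 0.18. Pushing the post of the released stop towards the wall drags the pawl along until it drops in the next notch and blocks; pushing the lever alone towards the post lifts the pawl.
- pawl: Steel pawl on the lever's lower arm: 6 mm long (x), 14 mm wide, 20 mm high; origin at the centre of its underside, 53 mm ahead (+x) of the stop's origin; 22 mm above the worktop when down. It has 3 mm of play in a notch.
- pusher: Pusher plate, front of the stop: 8 mm thick, 104 mm wide (y), 36 to 88 mm above the worktop. Origin under its centre at worktop height, 76 mm ahead of the stop's origin; front face 4 mm ahead of it.
- rack: Loose tube rack with six capped tubes, 62 (x) x 166 (y) x 58 mm, tubes to 86 mm, about 0.25 kg. Origin: centre of its underside. It stands across the deck, on its flat top (30 mm above the worktop), between stop and end wall, 19 to 55 mm short of the wall and a few degrees askew. Home: origin at cradle x = +107 mm, long side flat on the end wall.
- dropper: Bystander: a dropper bottle 30 mm across and 80 mm high, standing beside the cradle; origin at the centre of its underside.
- coverglasses: Bystander: a small carton 55 x 55 x 22 mm lying beside the cradle; origin at the centre of its underside.
Things that resemble listed ones, but are neither listed nor needed, are in the scene too. There is more than one size of the rack; the one meant has the size given above.

How it is judged:
By the outcome, as a careful person would: the job done as asked, in the order asked, and still so for the second after the job is handed in, with the robot touching nothing.
It also fails if it takes over 40 s, if anything falls off the work surface, if the arm or the gripper's body presses on something with over 40 N, if the wrist force passes 120 N, or if a joint passes its speed limit or range.

### The arm

A 6-joint arm with a two-finger parallel gripper is mounted at the origin on the work surface; the furniture and walls round the work are solid. World frame = base frame: x ahead of the robot, y to its left, z up, the work surface at z = 0. Lengths are in m, angles in rad, forces in N, time in s.
With the tool pointing down it reaches from about 0.375 to 0.975 m from the base axis. Payload 3.8 kg.
Tool frame: the origin (TCP) lies on the mounting face of the last link; the fingertips stand 173 mm ahead of it and the grasp point (between the pads) lies 155 mm ahead of it; z points along the fingers, y is the line along which they close (so a half turn about z gives the same grasp; the last joint's range is limited). The gripper opens to 85 mm and grips with 20 to 120 N. Pads are 22 mm wide; open, the fingers measure 114 mm over their backs; the gripper's body (76 mm by 85 mm) begins 54 mm behind the grasp point. The pads swing forward as they close: fully open they stand 13 mm farther back than shut.
Start: joints at [1.159, 0.264, 1.604, -0, 1.274, -0.037], TCP at [0.247, 0.628, 0.405] pointing down, gripper open.
Joint ranges: [-2.63, 2.63], [-0.94, 2.18], [0.31, 2.57], [-1.31, 4.45], [0, 2.66], [-2.55, 2.55]. Speed limits (rad/s): [2.57, 2.57, 3.14, 3.14, 3.14, 3.14].

### API

Orientations are given as a rotation vector (axis times angle).
In Python, from workcell import bot gives the robot as it stands.
- The arm moves only by the tool drive_tool, never from a script. Its argument "increments" is a list of rows, each an object with "delta_pos": the shift along the tool's x, y, z in mm, a list of three; "turn": the turn about the tool's z in rad; "jaw": the opening, from -1 (shut) to 1 (fully open). A call has 1 to 8 rows; each row shifts and turns the commanded pose from where the row before left it, along the tool's axes as they then stand; what a row does not reach is not made up. A row lasts 1/12 s, in which the tool goes at most 41.7 mm and 7.16 degrees, less where a joint would pass 70% of its speed; a pose out of reach is approached as far as the arm can. A call is refused whole if a number of a shift passes 41.7 or a number of a turn 0.125, either way. A call with a gripper value outside its range is refused whole. The fingers move at their own pace and stop on an object; "grip_force" is the grip in N (left out, the last holds). Time passes only in rows, so rows that do not move let the fingers close. It gives the time, the measured TCP pose, the force, the opening and the grip force at its end, in the units of the state.
- bot.read_state(): the state, without advancing time (a new reading comes with each control period).
- bot.read_camera(name): name is "scene" or "top"; returns a dict with "pixels" (480x640x3 uint8, red, green, blue), "fovy" (degrees; the focal length in pixels is half the picture's height over the tangent of half this angle, whatever the lens; pixels are square), "cx", "cy" (the principal point, pixels), "k1" (the pictures are not rectified: a ray, as slopes to the right and down, at radius r is drawn at 1 + k1 r^2 times it, then the intrinsics apply), "camera_from_world" (4x4, takes a point from world to camera coordinates). Camera axes: x right, y down, z forward; pixel columns grow to the right and rows downward; lengths in m; the calibration is good to about 2 mm. A picture is of the moment at which its call begins. There is no depth.
- bot.finish_job(): hands the job in; it is judged then, once.
The state is a dict: "time": time; "q": joint angles; "joint_vel": joint speeds; "joint_torque": joint torques, N m; "tool_pos": TCP position; "tcp_rot": TCP orientation; "wrist_force": force on the tool from outside, world axes, zero at the start; "torque": the same for the moment, N m; "width": opening from 0.0 (shut) to 1.0 (fully open); "grip_force": force on a finger pad.
Only numpy, scipy, OpenCV 4.12 (cv2) and the standard library are available. Lean on these libraries where they do the work, as an engineer would, in place of code of your own. Each camera call takes 0.05 s, during which the arm holds its last target. There are 200 camera calls.

## Working session

There is one attempt and no reset: what is moved stays moved. The work goes in short steps, Python scripts to look and compute and a tool call to move; the robot and the scene stay as the last step left them, time stands still between calls to the robot, and variables do not carry over. Pictures are saved under pics/ and viewed, at most 10 in all, crops included, and the job is handed in when it is done.

Besides the shell and the picture viewer there is one more tool, called in YAML: its name, and indented under it one key for each argument. drive_tool: Moves the arm, as the interface text tells. Its arguments: {"type":"object","properties":{"increments":{"type":"array"},"grip_force":{"type":"number"}},"required":["increments"]}

```bash
mkdir -p pics
cat > h.py <<'E'
import numpy as np, cv2
from workcell import bot
from scipy.spatial.transform import Rotation as R
def snap(n,f):
    c=bot.read_camera(n); cv2.imwrite(f'pics/{f}.png',c['pixels'][:,:,::-1]); 
    np.savez(f'pics/{f}.npz',**c); return c
def K(c):
    f=240/np.tan(np.radians(c['fovy'])/2); return f
def proj(c,P):
    P=np.atleast_2d(P); T=c['camera_from_world']; p=P@T[:3,:3].T+T[:3,3]
    s=p[:,:2]/p[:,2:]; s=s*(1+c['k1']*(s**2).sum(1,keepdims=True)); return s*K(c)+[c['cx'],c['cy']]
def unproj(c,uv,z):
    uv=np.atleast_2d(uv).astype(float); d=(uv-[c['cx'],c['cy']])/K(c); s=d.copy()
    for _ in range(30): s=d/(1+c['k1']*(s**2).sum(1,keepdims=True))
    T=c['camera_from_world']; o=-T[:3,:3].T@T[:3,3]
    r=np.c_[s,np.ones(len(s))]@T[:3,:3]
    return o+r*((z-o[2])/r[:,2])[:,None]
E
python3 - <<'E'
from h import *
for n in('scene','top'):
    c=snap(n,n+'0'); T=c['camera_from_world']; print(n,c['fovy'],c['k1'],-T[:3,:3].T@T[:3,3],T[2,:3])
s=bot.read_state(); print({k:np.round(v,3) for k,v in s.items()})
E
```

```text
scene 55.35940237434462 0.03461779755828401 [ 0.87641961 -0.3043995   0.7993099 ] [-0.46742862  0.35919259 -0.80776926]
top 46.881230410855025 0.02873706189285552 [0.36564089 0.01582444 0.91954971] [ 0.15637232 -0.02322059 -0.98742519]
{'time': np.float64(0.1), 'q': array([ 1.159,  0.265,  1.605,  0.   ,  1.274, -0.037]), 'joint_vel': array([-0.002, -0.001, -0.003, -0.001,  0.   ,  0.   ]), 'joint_torque': array([-0.0000e+00, -5.1670e+01, -3.6859e+01, -0.0000e+00,  6.0000e-03,
        0.0000e+00]), 'tool_pos': array([0.247, 0.628, 0.403]), 'tcp_rot': array([-5.850e-01, -3.086e+00,  3.000e-03]), 'wrist_force': array([0.392, 0.332, 0.643]), 'torque': array([-0.044,  0.005, -0.022]), 'grip_force': np.float64(0.0), 'width': np.float64(0.997)}
```

View pics/top0.png

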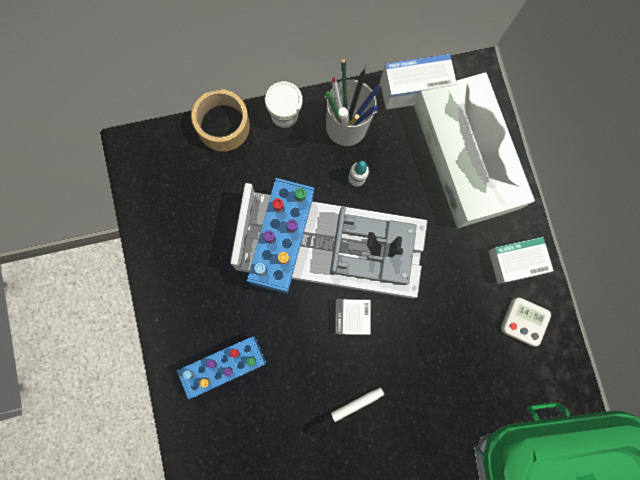

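View pics/scene0.png

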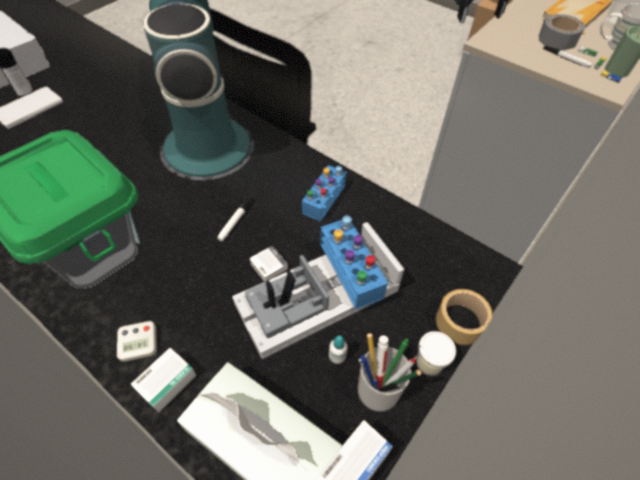

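The top view shows the cradle with its wall at the left (~(245,225)), the stop's post and lever at ~(395,245)/(375,243), the rack at (280,235), the bottle at (359,174) and the carton at (353,317). The scene view agrees. I'll zoom in for corners.

Run:
```python
import cv2
a=cv2.imread('pics/top0.png')[165:315,220:440]
cv2.imwrite('pics/crop0.png',cv2.resize(a,None,fx=3.6,fy=3.6,interpolation=cv2.INTER_CUBIC))
```

```text
(no output)
```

View pics/crop0.png

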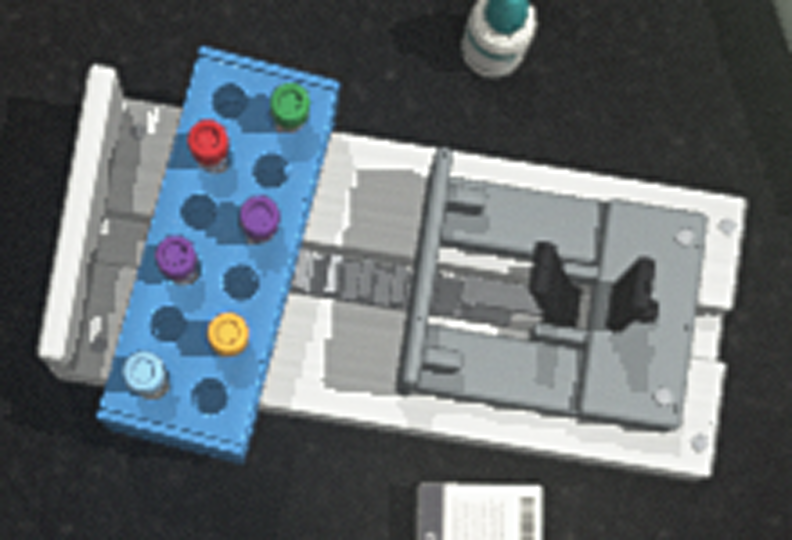

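The crop shows the deck's back corners at (746,199) and (710,476), the wall top from (92,65) to (62,362), the pusher top from (443,150) to (408,388), and the rack skewed about 6–7° and well clear of the stop.

Run:
```python
from h import *
from scipy.optimize import least_squares
c=dict(np.load('pics/top0.npz'))
f=lambda p:np.array(p)/3.6+[220,165]
# world +x direction check; cradle local pts
uv=f([(746,199),(710,476),(92,65),(40,357),(115,70),(62,362)])
z=[.03,.03,.082,.082,.082,.082]
W=np.array([unproj(c,u,h)[0] for u,h in zip(uv,z)]); print(W.round(4))
# wall points: far side. sign of y: cradle +y = z cross x
xd=W[2:4].mean(0)-W[:2].mean(0); yaw0=np.arctan2(xd[1],xd[0])
yl=np.array([-np.sin(yaw0),np.cos(yaw0)]); s=np.sign((W[0]-W[1])[:2]@yl); print('yaw0',yaw0,s)
L=np.array([(-.15,.065*s),(-.15,-.065*s),(.15,.065*s),(.15,-.065*s),(.138,.065*s),(.138,-.065*s)])
def tr(p,L,z):
    C,S=np.cos(p[2]),np.sin(p[2]); return np.c_[L@np.array([[C,S],[-S,C]])+p[:2],z]
r=least_squares(lambda p:(proj(c,tr(p,L,z))-uv).ravel(),[*W[:,:2].mean(0),yaw0])
p=r.x; print('cradle',p,r.fun.reshape(-1,2).round(1)); np.save('cr.npy',p)
inv=lambda w:(w[:,:2]-p[:2])@np.array([[np.cos(p[2]),-np.sin(p[2])],[np.sin(p[2]),np.cos(p[2])]])
print('pusher top front',inv(unproj(c,f([(436,150),(402,388),(451,152),(416,390)]),.088)).round(4))
rk=unproj(c,f([(203,47),(340,82),(246,445),(100,410)]),.088)
print('rack',inv(rk).round(4), np.linalg.norm(np.diff(rk,axis=0),axis=1))
print('post/lever tops',inv(unproj(c,f([(545,243),(645,260),(640,325)]),.122)).round(4))
print('grip pt world',tr(p,np.array([[-.094,0]]),[.105]))
print('carton',unproj(c,[[353,317]],.022),'drop',unproj(c,[[359,170]],.08))
s=bot.read_state(); Rm=R.from_rotvec(s['tcp_rot']).as_matrix(); print(Rm.round(3))
```

```text
[[ 0.5598 -0.1877  0.03  ]
 [ 0.4326 -0.1711  0.03  ]
 [ 0.5977  0.108   0.082 ]
 [ 0.4701  0.1237  0.082 ]
 [ 0.5959  0.098   0.082 ]
 [ 0.4682  0.1144  0.082 ]]
yaw0 1.4436649911590096 -1.0
cradle [ 0.51495197 -0.03147457  1.44462747] [[ 0.5 -0.5]
 [ 0.6  0.6]
 [-0.8 -0.4]
 [-1.2  0.4]
 [ 0.5 -0.6]
 [ 0.5  0.3]]
pusher top front [[-0.0034 -0.0498]
 [-0.0044  0.0538]
 [-0.0099 -0.05  ]
 [-0.0103  0.0537]]
rack [[ 0.1023 -0.0786]
 [ 0.0418 -0.0728]
 [ 0.0564  0.0876]
 [ 0.1189  0.0827]] [0.06083649 0.16112426 0.06267045]
post/lever tops [[-0.0519 -0.0102]
 [-0.0932 -0.0097]
 [-0.0947  0.0172]]
grip pt world [[ 0.50312354 -0.12472738  0.105     ]]
carton [[ 0.39806212 -0.06877612  0.022     ]] drop [[ 0.62593406 -0.06860509  0.08      ]]
[[-0.931  0.366 -0.001]
 [ 0.366  0.931 -0.002]
 [ 0.    -0.002 -1.   ]]
```

drive_tool:
  increments:
    - {"delta_pos":[0,0,0],"turn":-0.124,"jaw":1}
    - {"delta_pos":[0,0,0],"turn":-0.124,"jaw":1}
    - {"delta_pos":[-18,-34,0],"turn":0,"jaw":1}
    - {"delta_pos":[-18,-34,0],"turn":0,"jaw":1}
    - {"delta_pos":[-18,-34,0],"turn":0,"jaw":1}
    - {"delta_pos":[-18,-34,0],"turn":0,"jaw":1}
    - {"delta_pos":[-18,-34,0],"turn":0,"jaw":1}
    - {"delta_pos":[-18,-34,0],"turn":0,"jaw":1}
  grip_force: 25

```text
time: 0.77
tool_pos: [0.3285, 0.4103, 0.4041]
tcp_rot: [-0.198, -3.135, 0.001]
wrist_force: [0.1, -0.4, 0.6]
width: 0.996
grip_force: 0.0
```

```bash
cat > g.py <<'E'
from h import *
p=np.load('cr.npy')
def loc(w): 
    d=np.array(w[:2])-p[:2]; C,S=np.cos(p[2]),np.sin(p[2]); return np.array([C*d[0]+S*d[1],-S*d[0]+C*d[1]])
def rep(lx=-.0845,ly=0,z=.255):
    s=bot.read_state(); M=R.from_rotvec(s['tcp_rot']).as_matrix(); C,S=np.cos(p[2]),np.sin(p[2])
    t=np.array([p[0]+C*lx-S*ly,p[1]+S*lx+C*ly,z])
    print('t',s['time'],'loc',(loc(s['tool_pos'])*1e3).round(1),'z',s['tool_pos'][2].round(4),'tool delta mm',(M.T@(t-s['tool_pos'])*1e3).round(1),'yawerr',(np.arctan2(M[1,1],M[0,1])-p[2]).round(4),'tilt',M[2].round(3),'q6',s['q'][5].round(2),'F',s['wrist_force'].round(1))
E
python3 -c "from g import *;rep()"
```

```text
t 0.7667 loc [414.8 240.6] z 0.4041 tool delta mm [-240.6 -499.2  149.4] yawerr -0.0 tilt [ 0.    -0.001 -1.   ] q6 -0.6 F [ 0.1 -0.4  0.6]
```

drive_tool:
  increments:
    - {"delta_pos":[-17,-35,0],"turn":0,"jaw":1}
    - {"delta_pos":[-17,-35,0],"turn":0,"jaw":1}
    - {"delta_pos":[-17,-35,0],"turn":0,"jaw":1}
    - {"delta_pos":[-17,-35,0],"turn":0,"jaw":1}
    - {"delta_pos":[-17,-35,0],"turn":0,"jaw":1}
    - {"delta_pos":[-17,-35,0],"turn":0,"jaw":1}
    - {"delta_pos":[-17,-35,0],"turn":0,"jaw":1}
    - {"delta_pos":[-17,-35,0],"turn":0,"jaw":1}

```text
time: 1.43
tool_pos: [0.4278, 0.1153, 0.4045]
tcp_rot: [-0.199, -3.135, -0.0]
wrist_force: [0.8, 0.2, -0.2]
width: 1.001
grip_force: 0.0
```

drive_tool:
  increments:
    - {"delta_pos":[-17,-35,0],"turn":0,"jaw":1}
    - {"delta_pos":[-17,-35,0],"turn":0,"jaw":1}
    - {"delta_pos":[-17,-35,0],"turn":0,"jaw":1}
    - {"delta_pos":[-17,-35,0],"turn":0,"jaw":1}
    - {"delta_pos":[-17,-35,0],"turn":0,"jaw":1}
    - {"delta_pos":[0,0,0],"turn":0,"jaw":1}

```text
time: 1.93
tool_pos: [0.4914, -0.0725, 0.4045]
tcp_rot: [0.207, 3.134, -0.005]
wrist_force: [0.6, 0.8, 0.6]
width: 0.998
grip_force: 0.0
```

```bash
python3 -c "from g import *;rep()"
```

```text
t 1.9333 loc [-43.6  18.2] z 0.4045 tool delta mm [-18.3 -40.3 149.7] yawerr -0.0059 tilt [-0.001 -0.003 -1.   ] q6 -1.63 F [0.6 0.8 0.6]
```

drive_tool:
  increments:
    - {"delta_pos":[-9,-20,20],"turn":-0.006,"jaw":1}
    - {"delta_pos":[-9,-20,30],"turn":0,"jaw":1}
    - {"delta_pos":[0,0,30],"turn":0,"jaw":1}
    - {"delta_pos":[0,0,20],"turn":0,"jaw":1}
    - {"delta_pos":[0,0,0],"turn":0,"jaw":1}

```text
time: 2.35
tool_pos: [0.5003, -0.1085, 0.299]
tcp_rot: [-0.19, -3.125, -0.004]
wrist_force: [-1.6, 0.3, -1.0]
width: 1.001
grip_force: 0.0
```

Run:
```python
from g import *
rep()
c=snap('scene','s1'); a=snap('top','t1')['pixels'][165:315,220:440,::-1]
b=c['pixels'][180:360,210:420,::-1]
z=lambda i,k:cv2.resize(i,(400,int(400*i.shape[0]/i.shape[1])),interpolation=cv2.INTER_CUBIC)
A,B=z(a,1),z(b,1); H=max(len(A),len(B)); o=np.zeros((H,800,3),np.uint8); o[:len(A),:400]=A; o[:len(B),400:]=B
cv2.imwrite('pics/c1.png',o)
```

```text
t 2.35 loc [-78.3   4.8] z 0.299 tool delta mm [-5.3 -6.3 43.9] yawerr 0.0044 tilt [ 0.011  0.002 -1.   ] q6 -1.71 F [-1.6  0.3 -1. ]
```

View pics/c1.png

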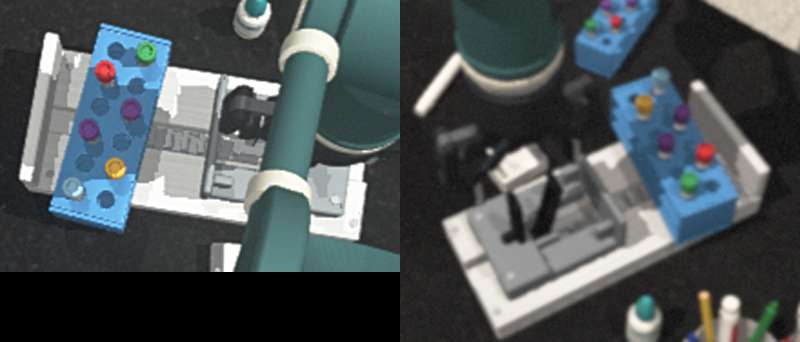

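The left half shows the forearm over the stop and a dark gripper part near (245,110). The right half shows a finger-like shape at (455,150) and the post and lever at (515,215)/(548,205). I'll project the expected gripper points to check.

Run:
```python
from g import *
s=bot.read_state(); M=R.from_rotvec(s['tcp_rot']).as_matrix(); print(s['tool_pos'],s['time'],M.round(3))
c=dict(np.load('pics/s1.npz')); t=dict(np.load('pics/t1.npz'))
C,S=np.cos(p[2]),np.sin(p[2]); L=lambda x,y,z:[p[0]+C*x-S*y,p[1]+S*x+C*y,z]
pts={'tcp':s['tool_pos'],'tip+':s['tool_pos']+M@[0,.05,.16],'tip-':s['tool_pos']+M@[0,-.05,.16],'post':L(-.0985,0,.122),'lever':L(-.05,0,.122)}
for k,v in pts.items():
    a=proj(c,v)[0]; b=proj(t,v)[0]; print(k,'scene crop',((a-[210,180])*400/210+[400,0]).round(),'top crop',((b-[220,165])*400/220).round())
im=c['pixels'][:,:,::-1]; cv2.imwrite('pics/c2.png',im)
```

```text
[ 0.50254904 -0.10872249  0.3039037 ] 2.45 [[-0.993  0.12  -0.003]
 [ 0.12   0.993  0.001]
 [ 0.003  0.    -1.   ]]
tcp scene crop [513.  59.] top crop [351.  96.]
tip+ scene crop [576. 153.] top crop [247. 130.]
tip- scene crop [474. 199.] top crop [373. 149.]
post scene crop [508. 200.] top crop [331. 144.]
lever scene crop [556. 178.] top crop [271. 135.]
```

View pics/c2.png

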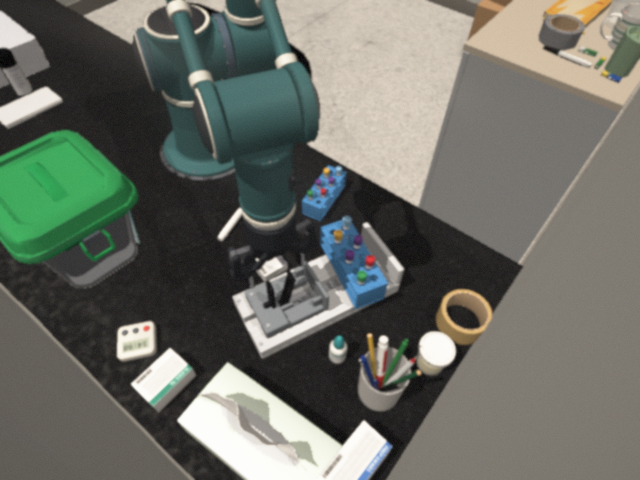

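The full view shows the gripper body at (270,240), with knuckles at (240,262) and (305,232). The grey pads below them straddle the post and lever, as projected, so I continue down.

```bash
python3 -c "from g import *;rep()"
```

```text
t 2.45 loc [-78.2   2.6] z 0.3039 tool delta mm [-2.7 -6.3 48.9] yawerr 0.0055 tilt [ 0.003  0.    -1.   ] q6 -1.71 F [ 0.8 -0.4  0.6]
```

drive_tool:
  increments:
    - {"delta_pos":[-3,-6,0],"turn":0.005,"jaw":1}
    - {"delta_pos":[0,0,10],"turn":0,"jaw":1}
    - {"delta_pos":[0,0,10],"turn":0,"jaw":1}
    - {"delta_pos":[0,0,10],"turn":0,"jaw":1}
    - {"delta_pos":[0,0,10],"turn":0,"jaw":1}
    - {"delta_pos":[0,0,9],"turn":0,"jaw":1}
    - {"delta_pos":[0,0,0],"turn":0,"jaw":0.5}
    - {"delta_pos":[0,0,0],"turn":0,"jaw":0.3}

```text
time: 3.12
tool_pos: [0.5048, -0.115, 0.2545]
tcp_rot: [-0.198, -3.133, -0.002]
wrist_force: [-0.5, 2.7, 1.4]
width: 0.746
grip_force: 1.1
```

Run:
```python
from g import *
rep()
c=snap('scene','s2'); a=c['pixels'][210:330,220:380,::-1]
cv2.imwrite('pics/c3.png',cv2.resize(a,None,fx=5,fy=5,interpolation=cv2.INTER_CUBIC))
```

```text
t 3.1167 loc [-84.2  -0.4] z 0.2545 tool delta mm [ 0.4 -0.3 -0.5] yawerr 0.0002 tilt [ 0.003  0.001 -1.   ] q6 -1.72 F [-0.5  2.7  1.4]
```

View pics/c3.png

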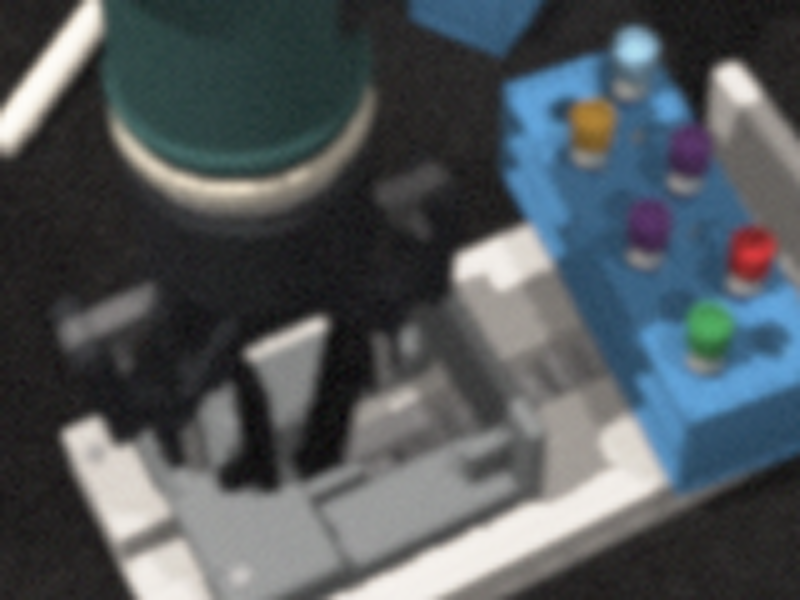

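The picture shows the two fingers straddling the post (245,420) and lever (335,400). The pads are level with the pair, clear of the body and the pusher.

drive_tool:
  increments:
    - {"delta_pos":[0,0,0],"turn":0,"jaw":0.2}
    - {"delta_pos":[0,0,0],"turn":0,"jaw":0.1}
    - {"delta_pos":[0,0,0],"turn":0,"jaw":0}
    - {"delta_pos":[0,0,0],"turn":0,"jaw":-0.1}
    - {"delta_pos":[0,0,0],"turn":0,"jaw":-0.2}
    - {"delta_pos":[0,0,0],"turn":0,"jaw":-0.3}
    - {"delta_pos":[0,0,0],"turn":0,"jaw":-0.4}
    - {"delta_pos":[0,0,0],"turn":0,"jaw":-0.4}
  grip_force: 25

```text
time: 3.83
tool_pos: [0.5057, -0.1157, 0.2564]
tcp_rot: [0.198, 3.134, -0.001]
wrist_force: [-0.6, 0.5, 5.0]
width: 0.337
grip_force: 25.4
```

drive_tool:
  increments:
    - {"delta_pos":[0,0,0],"turn":0,"jaw":-0.4}
    - {"delta_pos":[0,0,0],"turn":0,"jaw":-0.4}

```text
time: 4.0
tool_pos: [0.5057, -0.1157, 0.2564]
tcp_rot: [0.198, 3.134, -0.0]
wrist_force: [-1.1, 1.4, 6.6]
width: 0.335
grip_force: 25.3
```

```bash
python3 -c "from g import *;rep()"
```

```text
t 4.0 loc [-84.8  -1.4] z 0.2564 tool delta mm [1.4 0.3 1.4] yawerr -0.0001 tilt [-0.001 -0.    -1.   ] q6 -1.72 F [-1.1  1.4  6.6]
```

drive_tool:
  increments:
    - {"delta_pos":[0,3,0],"turn":0,"jaw":-0.4}
    - {"delta_pos":[0,5,0],"turn":0,"jaw":-0.4}
    - {"delta_pos":[0,5,0],"turn":0,"jaw":-0.4}
    - {"delta_pos":[0,5,0],"turn":0,"jaw":-0.4}
    - {"delta_pos":[0,5,0],"turn":0,"jaw":-0.4}
    - {"delta_pos":[0,5,0],"turn":0,"jaw":-0.4}
    - {"delta_pos":[0,5,0],"turn":0,"jaw":-0.4}
    - {"delta_pos":[0,3,0],"turn":0,"jaw":-0.4}

```text
time: 4.67
tool_pos: [0.5102, -0.0802, 0.2564]
tcp_rot: [0.198, 3.134, -0.002]
wrist_force: [-1.7, -3.6, 5.3]
width: 0.334
grip_force: 27.6
```

```bash
python3 -c "from g import *;rep()"
```

```text
t 4.6667 loc [-49.   -1.4] z 0.2564 tool delta mm [  1.4 -35.5   1.4] yawerr 0.0002 tilt [-0.001 -0.001 -1.   ] q6 -1.65 F [-1.7 -3.6  5.3]
```

drive_tool:
  increments:
    - {"delta_pos":[0,3,0],"turn":0,"jaw":-0.4}
    - {"delta_pos":[0,3,0],"turn":0,"jaw":-0.4}
    - {"delta_pos":[0,2.5,0],"turn":0,"jaw":-0.4}
    - {"delta_pos":[0,2.5,0],"turn":0,"jaw":-0.4}
    - {"delta_pos":[0,2.5,0],"turn":0,"jaw":-0.4}
    - {"delta_pos":[0,2.5,0],"turn":0,"jaw":-0.4}
    - {"delta_pos":[0,2.5,0],"turn":0,"jaw":-0.4}
    - {"delta_pos":[0,2.5,0],"turn":0,"jaw":-0.4}

```text
time: 5.33
tool_pos: [0.5128, -0.0598, 0.2564]
tcp_rot: [0.198, 3.134, -0.003]
wrist_force: [-1.5, -5.5, 5.7]
width: 0.333
grip_force: 28.3
```

drive_tool:
  increments:
    - {"delta_pos":[0,2,0],"turn":0,"jaw":-0.4}
    - {"delta_pos":[0,2,0],"turn":0,"jaw":-0.4}
    - {"delta_pos":[0,2,0],"turn":0,"jaw":-0.4}
    - {"delta_pos":[0,2,0],"turn":0,"jaw":-0.4}
    - {"delta_pos":[0,0,0],"turn":0,"jaw":-0.4}

```text
time: 5.75
tool_pos: [0.5138, -0.0518, 0.2564]
tcp_rot: [0.197, 3.134, -0.003]
wrist_force: [-1.8, -3.3, 5.9]
width: 0.335
grip_force: 27.8
```

Run:
```python
from g import *
rep()
c=snap('scene','s3'); a=c['pixels'][180:330,230:430,::-1]; t=snap('top','t3')['pixels'][165:315,220:420,::-1]
o=np.hstack([cv2.resize(i,(400,300),interpolation=cv2.INTER_CUBIC) for i in (a,t)])
cv2.imwrite('pics/c4.png',o)
```

```text
t 5.75 loc [-20.3  -1.5] z 0.2564 tool delta mm [  1.5 -64.2   1.5] yawerr 0.0003 tilt [-0.001 -0.002 -1.   ] q6 -1.59 F [-1.8 -3.3  5.9]
```

View pics/c4.png

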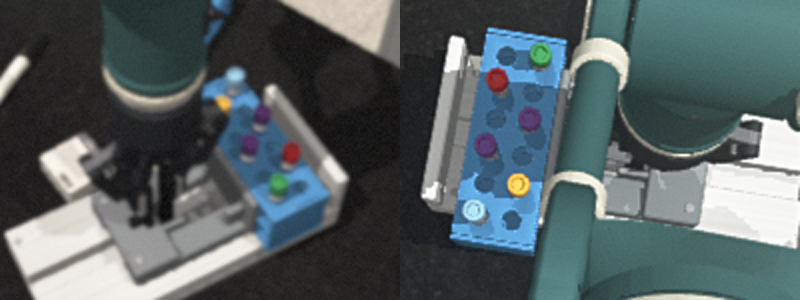

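The rack is now flush on the pusher and nearly square, with a gap of about 16 mm to the wall (right half, x≈455–470). The lever is still squeezed.

drive_tool:
  increments:
    - {"delta_pos":[0,1.5,0],"turn":0,"jaw":-0.4}
    - {"delta_pos":[0,1.5,0],"turn":0,"jaw":-0.4}
    - {"delta_pos":[0,1.5,0],"turn":0,"jaw":-0.4}
    - {"delta_pos":[0,1.5,0],"turn":0,"jaw":-0.4}
    - {"delta_pos":[0,1.5,0],"turn":0,"jaw":-0.4}
    - {"delta_pos":[0,1.5,0],"turn":0,"jaw":-0.4}
    - {"delta_pos":[0,1,0],"turn":0,"jaw":-0.4}
    - {"delta_pos":[0,1,0],"turn":0,"jaw":-0.4}

```text
time: 6.52
tool_pos: [0.5152, -0.0412, 0.2564]
tcp_rot: [0.198, 3.134, -0.004]
wrist_force: [-0.9, -5.6, 5.0]
width: 0.344
grip_force: 28.7
```

drive_tool:
  increments:
    - {"delta_pos":[0,0.5,0],"turn":0,"jaw":-0.4}
    - {"delta_pos":[0,0.5,0],"turn":0,"jaw":-0.4}

```text
time: 6.68
tool_pos: [0.5153, -0.0402, 0.2564]
tcp_rot: [0.198, 3.134, -0.004]
wrist_force: [-1.4, -5.7, 5.2]
width: 0.341
grip_force: 28.7
```

drive_tool:
  increments:
    - {"delta_pos":[0,0.5,0],"turn":0,"jaw":-0.4}
    - {"delta_pos":[0,0.5,0],"turn":0,"jaw":-0.4}

```text
time: 6.85
tool_pos: [0.5155, -0.0392, 0.2564]
tcp_rot: [0.198, 3.134, -0.004]
wrist_force: [-0.8, -5.4, 4.5]
width: 0.335
grip_force: 28.7
```

drive_tool:
  increments:
    - {"delta_pos":[0,0.5,0],"turn":0,"jaw":-0.4}
    - {"delta_pos":[0,0.5,0],"turn":0,"jaw":-0.4}
    - {"delta_pos":[0,0.5,0],"turn":0,"jaw":-0.4}

```text
time: 7.1
tool_pos: [0.5156, -0.0378, 0.2564]
tcp_rot: [0.198, 3.134, -0.004]
wrist_force: [-1.2, -5.0, 5.3]
width: 0.334
grip_force: 28.7
```

drive_tool:
  increments:
    - {"delta_pos":[0,0.5,0],"turn":0,"jaw":-0.4}
    - {"delta_pos":[0,0.5,0],"turn":0,"jaw":-0.4}

```text
time: 7.27
tool_pos: [0.5158, -0.0368, 0.2564]
tcp_rot: [0.198, 3.134, -0.004]
wrist_force: [-1.9, -5.7, 5.3]
width: 0.341
grip_force: 28.7
```

drive_tool:
  increments:
    - {"delta_pos":[0,0.5,0],"turn":0,"jaw":-0.4}

```text
time: 7.35
tool_pos: [0.5159, -0.0363, 0.2564]
tcp_rot: [0.198, 3.134, -0.004]
wrist_force: [-0.5, -6.0, 5.5]
width: 0.34
grip_force: 28.7
```

drive_tool:
  increments:
    - {"delta_pos":[0,0.4,0],"turn":0,"jaw":-0.4}

```text
time: 7.43
tool_pos: [0.5159, -0.0358, 0.2564]
tcp_rot: [0.198, 3.134, -0.004]
wrist_force: [-1.0, -5.1, 5.5]
width: 0.335
grip_force: 28.7
```

drive_tool:
  increments:
    - {"delta_pos":[0,0.4,0],"turn":0,"jaw":-0.4}

```text
time: 7.52
tool_pos: [0.516, -0.0354, 0.2564]
tcp_rot: [0.197, 3.134, -0.004]
wrist_force: [-1.8, -5.0, 5.4]
width: 0.334
grip_force: 28.7
```

drive_tool:
  increments:
    - {"delta_pos":[0,0.4,0],"turn":0,"jaw":-0.4}

```text
time: 7.6
tool_pos: [0.516, -0.0351, 0.2564]
tcp_rot: [0.197, 3.134, -0.004]
wrist_force: [-1.8, -6.9, 5.1]
width: 0.336
grip_force: 29.6
```

drive_tool:
  increments:
    - {"delta_pos":[0,0.4,0],"turn":0,"jaw":-0.4}

```text
time: 7.68
tool_pos: [0.516, -0.035, 0.2564]
tcp_rot: [0.197, 3.134, -0.005]
wrist_force: [-2.4, -8.5, 5.7]
width: 0.337
grip_force: 30.7
```

drive_tool:
  increments:
    - {"delta_pos":[0,0.3,0],"turn":0,"jaw":-0.4}

```text
time: 7.77
tool_pos: [0.516, -0.0349, 0.2564]
tcp_rot: [0.197, 3.134, -0.006]
wrist_force: [-2.1, -10.2, 5.3]
width: 0.338
grip_force: 31.3
```

Run:
```python
from g import *
rep()
c=dict(np.load('pics/top0.npz')); s=dict(np.load('pics/scene0.npz'))
C,S=np.cos(p[2]),np.sin(p[2])
xs=np.arange(-20,70.1,.25)/1e3; ys=np.arange(-20,20.1,.25)/1e3
X,Y=np.meshgrid(xs,ys)
P=np.c_[p[0]+C*X.ravel()-S*Y.ravel(),p[1]+S*X.ravel()+C*Y.ravel(),np.full(X.size,.028)]
rows=[]
for k in (c,s):
    uv=proj(k,P).astype(np.float32).reshape(*X.shape,2)
    r=cv2.remap(k['pixels'],uv[...,0],uv[...,1],cv2.INTER_CUBIC)[:,:,::-1]
    rows.append(cv2.resize(r,(722,240)))
    print(r[60:100].mean((0,2))[::8].round().astype(int))
t=snap('top','t4'); print('home?')
a=t['pixels'][165:315,220:340,::-1]
cv2.imwrite('pics/c5.png',np.vstack(rows)); cv2.imwrite('pics/c6.png',cv2.resize(a,None,fx=4,fy=4,interpolation=cv2.INTER_CUBIC))
```

```text
t 7.7667 loc [-3.3 -1.5] z 0.2564 tool delta mm [  1.6 -81.2   1.7] yawerr 0.0008 tilt [-0.001 -0.004 -1.   ] q6 -1.56 F [ -2.1 -10.2   5.3]
[103 102  96  98 143 175 155 111  72 106 109 131 133 116 129 131 125 101
 124 132 124 125 129 126  98 107 176 210 108  95  98 129 163 175 175 141
 139 163 151 142 140 136 130 136 137 134]
[ 91  87  90  97 102 101  91  85  88  93  94  96 106 127 145 145 135 123
 121 122 114 104  94  92 114 149 162 146 128 128 132 141 158 166 156 144
 139 137 133 135 140 142 141 141 147 155]
home?
```

View pics/c5.png

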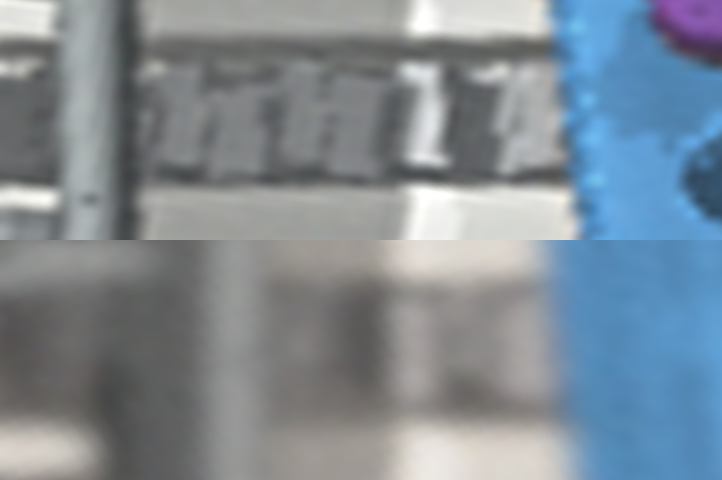

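View pics/c6.png

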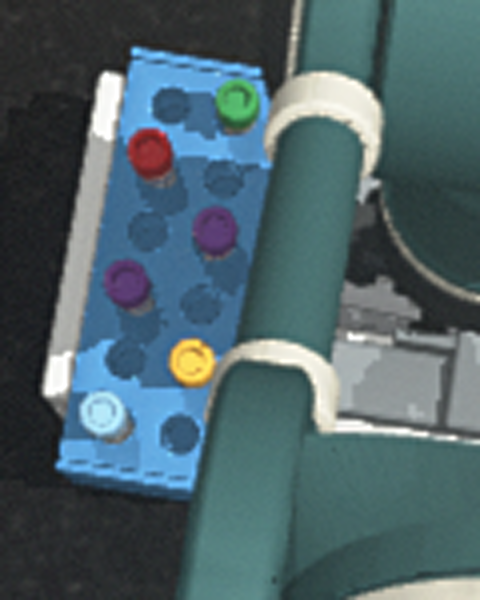

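The rack sits square on the wall. In the rectified strip the raised teeth are at px ~165–205, 285–325 and 405–445, so tooth 4 is at x≈30–36 mm (strip offset ≈ −2 mm). The holding notch is therefore at q≈80–83 mm, and I back off about 8.5 mm with the lever squeezed.

drive_tool:
  increments:
    - {"delta_pos":[0,-1.5,0],"turn":0,"jaw":-0.4}
    - {"delta_pos":[0,-1.5,0],"turn":0,"jaw":-0.4}
    - {"delta_pos":[0,-1.5,0],"turn":0,"jaw":-0.4}
    - {"delta_pos":[0,-1.5,0],"turn":0,"jaw":-0.4}
    - {"delta_pos":[0,-1.5,0],"turn":0,"jaw":-0.4}
    - {"delta_pos":[0,-1,0],"turn":0,"jaw":-0.4}
    - {"delta_pos":[0,0,0],"turn":0,"jaw":-0.4}

```text
time: 8.4
tool_pos: [0.5151, -0.0415, 0.2564]
tcp_rot: [0.199, 3.134, 0.001]
wrist_force: [0.2, 2.9, 5.1]
width: 0.336
grip_force: 24.9
```

```bash
python3 -c "from g import *;rep()"
```

```text
t 8.4 loc [-9.9 -1.5] z 0.2564 tool delta mm [  1.4 -74.6   1.3] yawerr -0.0004 tilt [-0.002  0.001 -1.   ] q6 -1.57 F [0.2 2.9 5.1]
```

drive_tool:
  increments:
    - {"delta_pos":[0,-1,0],"turn":0,"jaw":-0.4}
    - {"delta_pos":[0,-0.8,0],"turn":0,"jaw":-0.4}
    - {"delta_pos":[0,0,0],"turn":0,"jaw":-0.33}

```text
time: 8.65
tool_pos: [0.5149, -0.0432, 0.2564]
tcp_rot: [0.199, 3.134, 0.002]
wrist_force: [0.4, 2.9, 5.4]
width: 0.335
grip_force: 24.8
```

drive_tool:
  increments:
    - {"delta_pos":[0,1,0],"turn":0,"jaw":-0.28}
    - {"delta_pos":[0,1,0],"turn":0,"jaw":-0.23}
    - {"delta_pos":[0,1,0],"turn":0,"jaw":-0.18}
    - {"delta_pos":[0,1,0],"turn":0,"jaw":-0.13}

```text
time: 8.98
tool_pos: [0.5148, -0.0393, 0.2553]
tcp_rot: [-0.197, -3.135, 0.0]
wrist_force: [2.0, -1.0, 1.3]
width: 0.436
grip_force: 3.6
```

```bash
python3 -c "from g import *;rep()"
```

```text
t 8.9833 loc [-7.8 -0.8] z 0.2553 tool delta mm [  0.9 -76.7   0.3] yawerr 0.0004 tilt [ 0. -0. -1.] q6 -1.57 F [ 2.  -1.   1.3]
```

drive_tool:
  increments:
    - {"delta_pos":[0,1,0],"turn":0,"jaw":-0.08}
    - {"delta_pos":[0,1,0],"turn":0,"jaw":-0.03}

```text
time: 9.15
tool_pos: [0.5147, -0.0375, 0.2552]
tcp_rot: [-0.197, -3.134, 0.001]
wrist_force: [0.7, -0.7, 0.2]
width: 0.486
grip_force: 0.0
```

drive_tool:
  increments:
    - {"delta_pos":[0,1,0],"turn":0,"jaw":0.02}
    - {"delta_pos":[0,0,0],"turn":0,"jaw":0.02}

```text
time: 9.32
tool_pos: [0.5151, -0.0364, 0.2554]
tcp_rot: [-0.197, -3.135, 0.0]
wrist_force: [-0.9, 0.3, 0.1]
width: 0.51
grip_force: 0.0
```

Run:
```python
from g import *
rep()
c=snap('scene','s5')
C,S=np.cos(p[2]),np.sin(p[2]); L=lambda x,y,z:[p[0]+C*x-S*y,p[1]+S*x+C*y,z]
a=c['pixels'][220:300,260:360,::-1]
sc=8
im=cv2.resize(a,None,fx=sc,fy=sc,interpolation=cv2.INTER_CUBIC)[:600]
cv2.imwrite('pics/c7.png',im)
x0=-.094+.0818
for n,x,z in (('post out .105',-.015,.105),('lev down .120',.0345,.120),('lev tooth .120',.025,.120),('lev sq',.0155,.12),('post base',-.015,.07)):
    print(n,((proj(c,L(x0+x,-.011,z))[0]-[260,220])*sc).round())
```

```text
t 9.3167 loc [-4.9 -0.7] z 0.2554 tool delta mm [  0.8 -79.6   0.5] yawerr 0.0006 tilt [ 0.001 -0.    -1.   ] q6 -1.56 F [-0.9  0.3  0.1]
post out .105 [373. 464.]
lev down .120 [569. 339.]
lev tooth .120 [532. 355.]
lev sq [494. 373.]
post base [375. 545.]
```

View pics/c7.png

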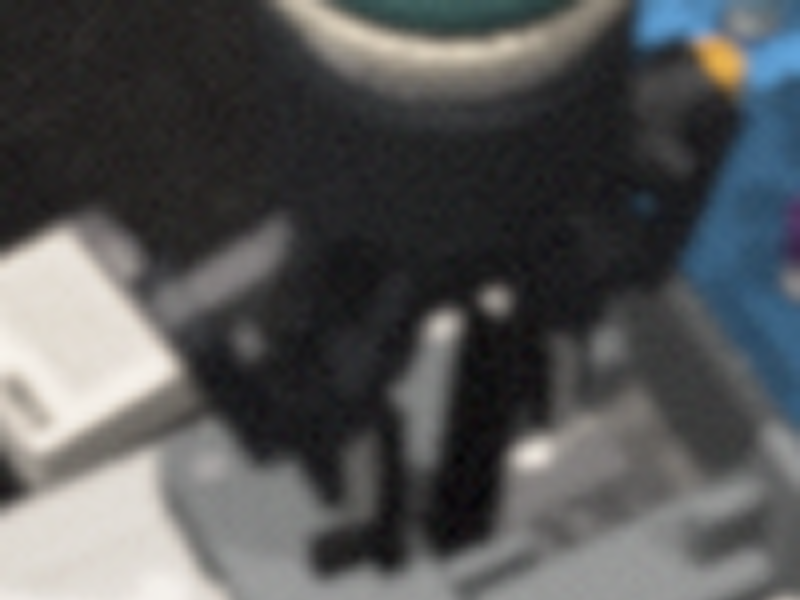

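The crop shows a gap between the lever's outer face (~515,350) and the pad (565,370), and grip force vanished early, so the pawl is resting on a tooth. Comparing the pusher's seen position with the travel measured to contact shows a bias of about +1.4 mm, so the strip offset is nearer −3.3 mm and this is tooth 5. I'll re-squeeze, go back about 2 mm and release again.

drive_tool:
  increments:
    - {"delta_pos":[0,-1,0],"turn":0,"jaw":-0.05}
    - {"delta_pos":[0,-1,0],"turn":0,"jaw":-0.1}
    - {"delta_pos":[0,-1,0],"turn":0,"jaw":-0.15}
    - {"delta_pos":[0,-1,0],"turn":0,"jaw":-0.2}
    - {"delta_pos":[0,-1,0],"turn":0,"jaw":-0.25}
    - {"delta_pos":[0,-1,0],"turn":0,"jaw":-0.3}
    - {"delta_pos":[0,-0.5,0],"turn":0,"jaw":-0.36}
    - {"delta_pos":[0,0,0],"turn":0,"jaw":-0.4}

```text
time: 10.03
tool_pos: [0.5147, -0.0427, 0.2562]
tcp_rot: [0.199, 3.135, 0.002]
wrist_force: [-0.7, 1.8, 5.0]
width: 0.339
grip_force: 25.0
```

drive_tool:
  increments:
    - {"delta_pos":[0,0,0],"turn":0,"jaw":-0.4}

```text
time: 10.12
tool_pos: [0.5147, -0.0427, 0.2562]
tcp_rot: [0.199, 3.135, 0.002]
wrist_force: [-0.6, 2.4, 5.7]
width: 0.336
grip_force: 25.1
```

```bash
python3 -c "from g import *;rep()"
```

```text
t 10.1167 loc [-11.1  -1.2] z 0.2562 tool delta mm [  1.1 -73.4   1.1] yawerr -0.0004 tilt [-0.001  0.001 -1.   ] q6 -1.58 F [-0.6  2.4  5.7]
```

drive_tool:
  increments:
    - {"delta_pos":[0,-1,0],"turn":0,"jaw":-0.4}
    - {"delta_pos":[0,-1.2,0],"turn":0,"jaw":-0.4}
    - {"delta_pos":[0,0,0],"turn":0,"jaw":-0.33}

```text
time: 10.37
tool_pos: [0.5145, -0.0448, 0.2562]
tcp_rot: [0.199, 3.135, 0.002]
wrist_force: [-1.6, 3.2, 5.1]
width: 0.339
grip_force: 24.8
```

drive_tool:
  increments:
    - {"delta_pos":[0,1,0],"turn":0,"jaw":-0.28}
    - {"delta_pos":[0,1,0],"turn":0,"jaw":-0.23}
    - {"delta_pos":[0,1,0],"turn":0,"jaw":-0.18}
    - {"delta_pos":[0,1,0],"turn":0,"jaw":-0.13}

```text
time: 10.7
tool_pos: [0.5146, -0.041, 0.2552]
tcp_rot: [-0.197, -3.135, 0.0]
wrist_force: [0.9, 2.0, -0.1]
width: 0.437
grip_force: 1.3
```

drive_tool:
  increments:
    - {"delta_pos":[0,1,0],"turn":0,"jaw":-0.08}

```text
time: 10.78
tool_pos: [0.5146, -0.04, 0.2551]
tcp_rot: [-0.197, -3.134, 0.0]
wrist_force: [1.2, 2.4, -2.0]
width: 0.458
grip_force: 1.3
```

drive_tool:
  increments:
    - {"delta_pos":[0,1,0],"turn":0,"jaw":-0.03}

```text
time: 10.87
tool_pos: [0.5146, -0.039, 0.2551]
tcp_rot: [-0.197, -3.134, 0.0]
wrist_force: [0.8, 2.1, -2.1]
width: 0.491
grip_force: 0.9
```

drive_tool:
  increments:
    - {"delta_pos":[0,1,0],"turn":0,"jaw":0.02}

```text
time: 10.95
tool_pos: [0.5148, -0.038, 0.2553]
tcp_rot: [-0.197, -3.134, 0.0]
wrist_force: [0.6, 2.1, -0.9]
width: 0.509
grip_force: 0.9
```

Force now persists at width 0.51, so the lever is following the finger all the way out and the pawl has dropped in. I open fully, rise and look.

drive_tool:
  increments:
    - {"delta_pos":[0,1,0],"turn":0,"jaw":0.07}
    - {"delta_pos":[0,1,0],"turn":0,"jaw":0.12}
    - {"delta_pos":[0,0,0],"turn":0,"jaw":0.17}
    - {"delta_pos":[0,0,0],"turn":0,"jaw":0.3}
    - {"delta_pos":[0,0,0],"turn":0,"jaw":0.5}
    - {"delta_pos":[0,0,0],"turn":0,"jaw":0.5}
    - {"delta_pos":[0,0,0],"turn":0,"jaw":0.5}

```text
time: 11.53
tool_pos: [0.5154, -0.0363, 0.2559]
tcp_rot: [0.198, 3.135, -0.0]
wrist_force: [0.2, -0.7, -1.1]
width: 0.745
grip_force: 0.0
```

drive_tool:
  increments:
    - {"delta_pos":[0,0,-8],"turn":0,"jaw":0.5}
    - {"delta_pos":[0,0,-15],"turn":0,"jaw":0.5}
    - {"delta_pos":[0,0,-25],"turn":0,"jaw":0.5}
    - {"delta_pos":[0,0,-35],"turn":0,"jaw":0.5}
    - {"delta_pos":[0,0,-35],"turn":0,"jaw":0.5}
    - {"delta_pos":[0,0,-35],"turn":0,"jaw":0.5}
    - {"delta_pos":[0,0,0],"turn":0,"jaw":0.5}

```text
time: 12.12
tool_pos: [0.5176, -0.0365, 0.4182]
tcp_rot: [0.197, 3.121, -0.001]
wrist_force: [1.8, 0.6, 0.5]
width: 0.75
grip_force: 0.0
```

Run:
```python
from g import *
rep()
c=snap('scene','s6')
C,S=np.cos(p[2]),np.sin(p[2]); L=lambda x,y,z:[p[0]+C*x-S*y,p[1]+S*x+C*y,z]
sc=5; o=[250,200]
a=c['pixels'][o[1]:o[1]+120,o[0]:o[0]+160,::-1]
cv2.imwrite('pics/c8.png',cv2.resize(a,None,fx=sc,fy=sc,interpolation=cv2.INTER_CUBIC))
x0=-.094+.0802+.001
for n,x in (('post',-.015),('lev down',.035),('lev tooth',.0255)):
    print(n,((proj(c,L(x0+x,-.011,.122))[0]-o)*sc).round())
```

```text
t 12.1167 loc [-4.6 -3.2] z 0.4182 tool delta mm [  5.7 -79.9 163.1] yawerr 0.0004 tilt [-0.015 -0.    -1.   ] q6 -1.56 F [1.8 0.6 0.5]
post [282. 365.]
lev down [405. 309.]
lev tooth [382. 319.]
```

View pics/c8.png

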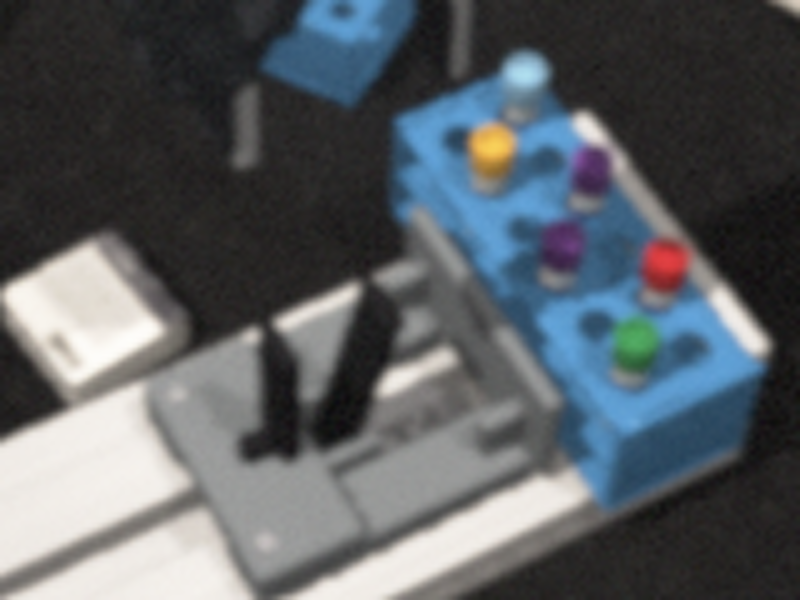

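The arm is clear. The lever's top corner is at (402,312), which matches the predicted released position (405,309) rather than the on-tooth one (382,319). The rack is flush on the wall and the carton is untouched. One last numeric check compares the post–lever spacing with the initial released picture.

Run:
```python
from g import *
C,S=np.cos(p[2]),np.sin(p[2])
def rect(f,x0):
    c=dict(np.load(f'pics/{f}.npz')); xs=np.arange(-35,55,.5)/1e3; zs=np.arange(125,74,-.5)/1e3
    X,Z=np.meshgrid(xs,zs); X=X+x0; y=-.011
    P=np.c_[p[0]+C*X.ravel()-S*y,p[1]+S*X.ravel()+C*y,Z.ravel()]
    uv=proj(c,P).astype(np.float32).reshape(*X.shape,2)
    return cv2.cvtColor(cv2.remap(c['pixels'],uv[...,0],uv[...,1],cv2.INTER_LINEAR),cv2.COLOR_RGB2GRAY)
a=rect('scene0',-.094+.0087); 
for n,q in(('s6',.0802),):
    b=rect(n,-.094+q)
    for im in(a,b):
        for z0,z1 in((106,114),(92,100)):
            m=im[int((125-z1)*2):int((125-z0)*2)].mean(0)<60; e=np.flatnonzero(np.diff(m.astype(int)))
            print(z0,(e*.5-35).tolist())
```

```text
106 [-17.5, -8.0, 13.0, 32.0]
92 [-18.0, -7.5, 9.0, 31.5]
106 [-22.0, -9.0, 8.5, 30.5]
92 [-22.5, -9.0, 4.5, 30.0]
```

```bash
python3 -c "from workcell import bot;print(bot.finish_job())"
```

```text
the job is handed in; nothing more can be done
None
```

The job is handed in: the rack is home and square against the end wall, and the stop is latched in the notch behind the fifth tooth (about 10–11 mm of play, pawl down by feel and picture). On the first release the pawl rested on a tooth, so I re-squeezed, moved back about 2 mm and released again. I also viewed 11 pictures, one over the limit of 10.

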